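Find the empty bay of the column box and push its cover open

ROBOT

A 6-joint arm with a two-finger parallel gripper is mounted at the origin on the work surface. World frame = base frame: x ahead of the robot, y to its left, z up, the work surface at z = 0. Lengths are in m, angles in rad, forces in N, time in s.
With the tool pointing down it reaches from about 0.4 to 0.825 m from the base axis. Payload 7 kg.
Tool frame: the origin (TCP) lies midway between the tips of the shut fingers; the grasp point (between the pads) lies 19 mm behind it (ctrl.tcp_to_grasp is the distance from the TCP to the grasp point, in m); z points along the fingers, y is the line along which they close (so a half turn about z gives the same grasp; the last joint's range is limited). The gripper opens to 85 mm and grips with 20 to 120 N. Pads are 22 mm wide; open, the fingers measure 114 mm over their backs; the gripper's body (76 mm by 85 mm) begins 54 mm behind the grasp point. The pads swing forward as they close: fully open they stand 13 mm farther back than shut.
Start: joints at [-0.874, 0.359, 0.012, 0, -1.224, -0.288], TCP at [0.268, -0.619, 0.231] pointing down, gripper open.
Joint ranges: [-3.07, 3.07], [-1.43, 2.12], [-1.02, 1.25], [-3.03, 1.67], [-3.05, -0], [-3.03, 3.03]. Speed limits (rad/s): [2.39, 2.39, 3.01, 3.14, 3.14, 3.14].

INTERFACE

Orientations are given as a rotation vector (axis times angle).
In Python, from plant import ctrl, read_camera, get_calibration gives the robot as it stands.
- The arm moves only by the tool arm_command, never from a script. Its argument "commands" is a list of rows, each a list of 6 numbers: the shift along the tool's x, y, z in units of 40 mm (1.0 is 40 mm), then the turn, a rotation vector about the tool's x, y, z in degrees. In form: [[tx, ty, tz, wx, wy, wz], ...]. A call has 1 to 5 rows; each row shifts and turns the commanded pose from where the row before left it, along the tool's axes as they then stand; what a row does not reach is not made up. A row lasts 1/10 s, in which the tool goes at most 50 mm and 8.59 degrees, less where a joint would pass 70% of its speed; a pose out of reach is approached as far as the arm can. A call is refused whole if a number of a shift passes 1 or a number of a turn 8.59, either way. A call with a gripper value outside its range is refused whole. "hand" is the opening, from 0 (shut) to 1 (fully open), set as the call begins (left out, the last holds). The fingers move at their own pace and stop on an object; the grip force is fixed at half the most. Time passes only in rows, so rows that do not move let the fingers close. It gives the time, the measured TCP pose, the force, the opening and the grip force at its end, in the units of the state.
- ctrl.state(): the state, without advancing time (a new reading comes with each control period).
- read_camera(name): name is "scene" or "top" or "wrist"; returns the picture (480x640x3 uint8, red, green, blue); there is no depth.
- get_calibration(name): a dict with "mtx" (3x3 intrinsics, pixels), "R" (3x3) and "t" (3): a world point X has camera coordinates R X + t; the wrist camera has in their place "hand_eye" (4x4, takes a point from camera to tool coordinates, whose origin is the TCP and whose axes are the flange's). Camera axes: x right, y down, z forward; pixel columns grow to the right and rows downward; lengths in m; the calibration is good to about 2 mm. A picture is of the moment at which its call begins: read the wrist's pose just before it. get_calibration takes no time and is no camera call.
- ctrl.hand_in(): hands the job in; it is judged then, once.
The state is a dict: "t": time; "joint_positions": joint angles; "qd": joint speeds; "tau": joint torques, N m; "eef_pos": TCP position; "tool_rot": TCP orientation; "wrist_force": force on the tool from outside, world axes, zero at the start; "wrist_torque": the same for the moment, N m; "grip_width": finger opening in m; "grasp_force": force on a finger pad.
Only numpy, scipy, OpenCV 4.12 (cv2) and the standard library are available. Lean on these libraries where they do the work, as an engineer would, in place of code of your own. Each camera call takes 0.05 s, during which the arm holds its last target. There are 200 camera calls.

TASK

One of the four bays of the grey column box is empty and has to be opened for a new cartridge: press the blue-ringed end of the white covers with a fingertip, lightly because the other three rest on delicate cartridges, until you find the one that rocks, then push that cover down until it swings open and stays open. Nothing is to be picked up, and the flasks, bottle and vial stay where they are.

Things in the scene. Friction and masses are not known exactly. Their poses are not given: they have to be found in the camera images.
- box_top (a point): Centre of the flat top of the column box, a grey instrument fixed to the bench: 190 mm (x) by 332 mm (y), 100 mm high. z up, x from its front (blue strip, robot side) to its back, y to the left along the row of four covers, which lie flush with the top, 80 mm apart. The back 71 mm of the top is a fixed deck. A bay with no cartridge is empty down to 20 mm above the bench or less, and 74 mm wide.
- mark1 (a point): Blue ring (26 mm across) painted on the upper face of the leftmost (+y of the box) cover: the spot to press, on the top surface, axes those of the cover (z is the upper face's normal, x towards the back of the box). Cover: white plate 100 mm (x) by 72 mm (y), 6 mm thick; the mark is 20 mm from its front edge and 52 mm in front of its pivot line, which runs along y, 19 mm below the upper face.
- mark2 (a point): Blue ring (26 mm across) painted on the upper face of the second from the left cover: the spot to press, on the top surface, axes those of the cover (z is the upper face's normal, x towards the back of the box). Cover: white plate 100 mm (x) by 72 mm (y), 6 mm thick; the mark is 20 mm from its front edge and 52 mm in front of its pivot line, which runs along y, 19 mm below the upper face.
- mark3 (a point): Blue ring (26 mm across) painted on the upper face of the third from the left cover: the spot to press, on the top surface, axes those of the cover (z is the upper face's normal, x towards the back of the box). Cover: white plate 100 mm (x) by 72 mm (y), 6 mm thick; the mark is 20 mm from its front edge and 52 mm in front of its pivot line, which runs along y, 19 mm below the upper face.
- mark4 (a point): Blue ring (26 mm across) painted on the upper face of the rightmost (-y of the box) cover: the spot to press, on the top surface, axes those of the cover (z is the upper face's normal, x towards the back of the box). Cover: white plate 100 mm (x) by 72 mm (y), 6 mm thick; the mark is 20 mm from its front edge and 52 mm in front of its pivot line, which runs along y, 19 mm below the upper face.
- cover1 (a joint): Angle of the leftmost (+y of the box) cover, rad: 0 flush, growing as its marked end sinks (back end rises up to 20 mm). On a cartridge: 1 mm play at the mark, then a sprung cap (2 mm down at 5 N, 3 mm at 20 N, rigid at 5), springing back. Over the empty bay: sinks under 0.6 N, drops shut if let go before 0.5 (24 mm down at the mark), past that falls open to its stop at 0.95 and stays.
- cover2 (a joint): Angle of the second from the left cover, rad: 0 flush, growing as its marked end sinks (back end rises up to 20 mm). On a cartridge: 1 mm play at the mark, then a sprung cap (2 mm down at 5 N, 3 mm at 20 N, rigid at 5), springing back. Over the empty bay: sinks under 0.6 N, drops shut if let go before 0.5 (24 mm down at the mark), past that falls open to its stop at 0.95 and stays.
- cover3 (a joint): Angle of the third from the left cover, rad: 0 flush, growing as its marked end sinks (back end rises up to 20 mm). On a cartridge: 1 mm play at the mark, then a sprung cap (2 mm down at 5 N, 3 mm at 20 N, rigid at 5), springing back. Over the empty bay: sinks under 0.6 N, drops shut if let go before 0.5 (24 mm down at the mark), past that falls open to its stop at 0.95 and stays.
- cover4 (a joint): Angle of the rightmost (-y of the box) cover, rad: 0 flush, growing as its marked end sinks (back end rises up to 20 mm). On a cartridge: 1 mm play at the mark, then a sprung cap (2 mm down at 5 N, 3 mm at 20 N, rigid at 5), springing back. Over the empty bay: sinks under 0.6 N, drops shut if let go before 0.5 (24 mm down at the mark), past that falls open to its stop at 0.95 and stays.
- flask_mid (a point): Bystander: conical glass flask with black stopper, 66 mm across at the foot, 98 mm high; point at half height.
- volflask_mid (a point): Bystander: round glass measuring flask with a narrow neck and green stopper, 60 mm across, 120 mm high; point at half height.
- reagent_mid (a point): Bystander: white plastic bottle with red cap, 56 mm across, 115 mm high; point at half height.
- vial_mid (a point): Bystander: small amber vial with black cap, 22 mm across, 34 mm high, standing on the fixed deck at the back of the column box; point at half height.

How it is judged:
At the end, for the whole second after the job is handed in: The cover over the empty bay stands open (more than 0.85 rad), the other three are shut (less than 0.08 rad), and the flask, measuring flask, bottle and vial are within 20 mm of where they stood (((value of joint cover1 above 0.85 rad and value of joint each of cover2, cover3, cover4 below 0.08 rad) or (value of joint cover2 above 0.85 rad and value of joint each of cover1, cover3, cover4 below 0.08 rad) or (value of joint cover3 above 0.85 rad and value of joint each of cover1, cover2, cover4 below 0.08 rad) or (value of joint cover4 above 0.85 rad and value of joint each of cover1, cover2, cover3 below 0.08 rad)) and distance of each of flask_mid, volflask_mid, reagent_mid, vial_mid from where it was at the start of the episode below 0.02 m); the robot touches nothing.
It fails at once if flask moved or picked up (more than 20 mm) (distance of flask_mid from where it was at the start of the episode above 0.02 m).
It fails at once if volflask moved or picked up (more than 20 mm) (distance of volflask_mid from where it was at the start of the episode above 0.02 m).
It fails at once if reagent moved or picked up (more than 20 mm) (distance of reagent_mid from where it was at the start of the episode above 0.02 m).
It fails at once if vial moved or picked up (more than 20 mm) (distance of vial_mid from where it was at the start of the episode above 0.02 m).
It fails at once if a cover pressed with more than 40 N (contact force between any of the fingers, the arm and colbox above 40 N).
It also fails if it takes over 48 s, if anything falls off the work surface, if the arm or the gripper's body presses on something with over 40 N, if the wrist force passes 120 N, or if a joint passes its speed limit or range.

## Working session

There is one attempt and no reset: what is moved stays moved. The work goes in short steps, Python scripts to look and compute and a tool call to move; the robot and the scene stay as the last step left them, time stands still between calls to the robot, and variables do not carry over. Pictures are saved under pics/ and viewed, at most 10 in all, crops included, and the job is handed in when it is done.

Besides the shell and the picture viewer there is one more tool, called after "Request:" as a command line: name --pt "numbers of a row" for each row, then --argument value for the rest. arm_command: Moves the arm, as the interface text tells. Its arguments: {"type":"object","properties":{"commands":{"type":"array","items":{"type":"array","items":{"type":"number"}}},"hand":{"type":"number"}},"required":["commands"]}

```bash
mkdir -p pics
python3 - <<'E'
from plant import ctrl, read_camera, get_calibration
import cv2, numpy as np
s=ctrl.state(); print(s)
for n in ("scene","top"):
    im=read_camera(n); cv2.imwrite(f"pics/{n}0.png",im[:,:,::-1]); c=get_calibration(n); print(n,c)
print(get_calibration("wrist"))
E
```

```text
{'t': 0.0, 'joint_positions': array([-8.73929640e-01,  3.59393117e-01,  1.10754170e-02, -3.68155971e-04,
       -1.22410579e+00, -2.88085422e-01]), 'qd': array([-0.00010413, -0.00067626,  0.00032159, -0.00190954, -0.0014365 ,
        0.00147742]), 'tau': array([ 4.95680870e-04, -5.83322239e+01,  2.93430966e+01,  6.93702355e+00,
       -5.79811298e-03,  5.72434431e-06]), 'eef_pos': array([ 0.26808927, -0.61895558,  0.23036362]), 'tool_rot': array([ 6.37363413e-01, -3.07578425e+00, -2.50892250e-03]), 'wrist_force': array([-0.11943198, -1.24053792,  0.14550389]), 'wrist_torque': array([0.00833929, 0.00561916, 0.01265125]), 'grasp_force': 0.0, 'grip_width': 0.0857030823885526}
scene {'mtx': array([[473.76741118,   0.        , 313.2885708 ],
       [  0.        , 473.76741118, 242.32971619],
       [  0.        ,   0.        ,   1.        ]]), 'R': array([[ 0.73349135,  0.67928627,  0.0236772 ],
       [ 0.36881777, -0.36850458, -0.85333336],
       [-0.57093248,  0.63464521, -0.52082776]]), 't': array([-0.43570593, -0.0802079 ,  1.19181929])}
top {'mtx': array([[507.88328188,   0.        , 321.04030639],
       [  0.        , 507.88328188, 244.56009047],
       [  0.        ,   0.        ,   1.        ]]), 'R': array([[ 0.00453131, -0.99986162,  0.01600657],
       [-0.9948337 , -0.00613074, -0.10133274],
       [ 0.10141685, -0.0154647 , -0.99472381]]), 't': array([0.03290608, 0.54887063, 1.20344217])}
{'mtx': array([[418.63675406,   0.        , 319.57499541],
       [  0.        , 418.63675406, 233.52046159],
       [  0.        ,   0.        ,   1.        ]]), 'hand_eye': array([[-5.65161404e-05, -9.56486397e-01, -2.91776915e-01,
         7.50604877e-02],
       [ 9.99999998e-01, -5.40048526e-05, -1.66607881e-05,
        -4.71154327e-04],
       [ 1.78447934e-07, -2.91776916e-01,  9.56486399e-01,
        -1.43268589e-01],
       [ 0.00000000e+00,  0.00000000e+00,  0.00000000e+00,
         1.00000000e+00]])}
```

View pics/top0.png

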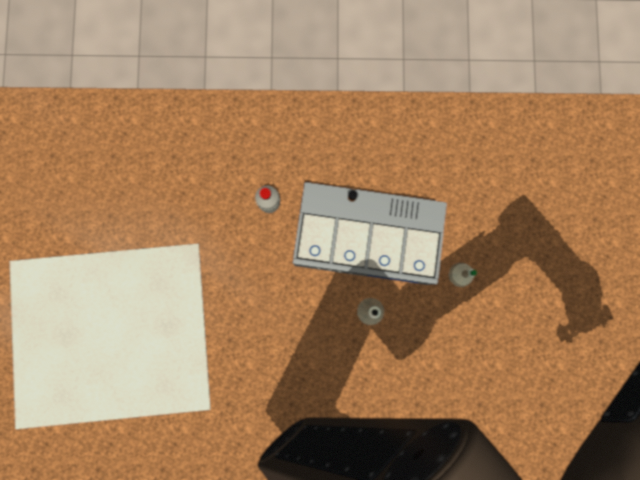

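View pics/scene0.png

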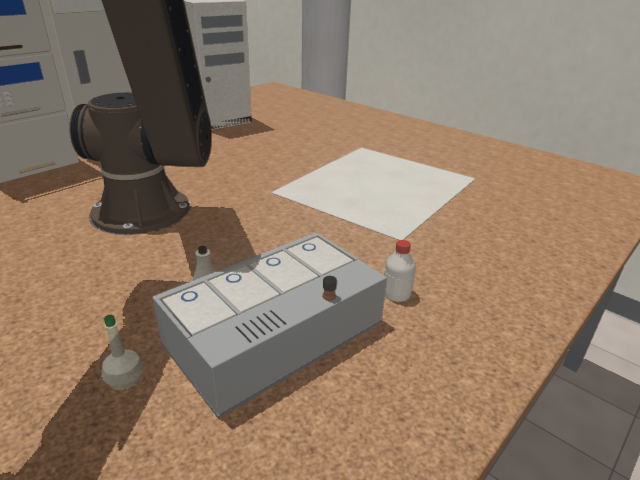

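The top view shows four rings at about (315,250), (349,255), (384,260) and (419,266). The flask stands in front of the box at (370,312), the measuring flask at (463,273), the bottle at (267,198) and the vial at (352,195). I'll measure the rings from both views.

```bash
cat > h.py <<'E'
import cv2, numpy as np
from plant import ctrl, read_camera, get_calibration
from scipy.spatial.transform import Rotation as Ro
def rings(im, lo=15):
    r,g,b=[im[:,:,i].astype(int) for i in range(3)]
    m=((b-r>lo)&(b-g>5)).astype(np.uint8)
    m=cv2.morphologyEx(m,cv2.MORPH_CLOSE,np.ones((3,3)))
    n,_,st,ce=cv2.connectedComponentsWithStats(m)
    return [(ce[i],st[i]) for i in range(1,n) if st[i][4]>8]
def ray(c,uv,z):
    d=c["R"].T@np.linalg.solve(c["mtx"],[*uv,1]); o=-c["R"].T@c["t"]
    return o+d*(z-o[2])/d[2]
E
python3 - <<'E'
from h import *
for n in ("top","scene"):
    im=cv2.imread(f"pics/{n}0.png")[:,:,::-1]; c=get_calibration(n)
    for ce,st in rings(im):
        if (n=="top" and 290<ce[0]<450 and 180<ce[1]<300) or (n=="scene" and 150<ce[0]<400 and 200<ce[1]<400):
            print(n,ce.round(1),st[2:],ray(c,ce,.1).round(4))
E
```

```text
top [314.6 250.1] [10 11 41] [0.5285 0.0517 0.1   ]
top [349.4 255.3] [11 11 42] [ 0.5171 -0.0278  0.1   ]
top [383.8 260.2] [11 11 46] [ 0.5065 -0.1063  0.1   ]
top [419.  265.1] [11 11 46] [ 0.4956 -0.1864  0.1   ]
scene [308.5 246.6] [14  8 43] [0.5266 0.0564 0.1   ]
scene [273.  261.6] [15  8 53] [ 0.5165 -0.0237  0.1   ]
scene [233.  277.9] [16  9 58] [ 0.5053 -0.1036  0.1   ]
scene [188.9 295.8] [17 11 73] [ 0.494  -0.1822  0.1   ]
```

```bash
cat >> h.py <<'E'
M=np.array([[.5275,.054],[.5168,-.0257],[.506,-.105],[.4948,-.1843]])
def go(p):
    s=ctrl.state(); R=Ro.from_rotvec(s["tool_rot"]).as_matrix()
    print(s["t"],s["eef_pos"].round(4),s["wrist_force"].round(2)); print(R.round(3))
    print("units",(R.T@(np.array(p)-s["eef_pos"])/.04).round(3))
E
python3 -c "
from h import *
go([*M[3],.17])"
```

```text
0.1 [ 0.2681 -0.619   0.2304] [-0.02 -0.12  0.24]
[[-0.918 -0.397 -0.001]
 [-0.397  0.918  0.001]
 [ 0.     0.002 -1.   ]]
units [-9.52   7.717  1.521]
```

Request:
arm_command --pt "-0.9 0.75 0 0 0 0" --pt "-0.9 0.75 0 0 0 0" --pt "-0.9 0.75 0 0 0 0" --pt "-0.9 0.75 0 0 0 0" --pt "-0.9 0.75 0 0 0 0" --hand 0

```text
t: 0.6
eef_pos: [0.3741, -0.4084, 0.231]
tool_rot: [0.637, -3.076, -0.001]
wrist_force: [2.0, 0.1, 0.1]
grip_width: 0.0124
grasp_force: 0.0
```

Request:
arm_command --pt "-0.9 0.75 0 0 0 0" --pt "-0.9 0.75 0 0 0 0" --pt "-0.9 0.75 0 0 0 0" --pt "-0.9 0.75 0 0 0 0" --pt "-0.9 0.75 0 0 0 0"

```text
t: 1.1
eef_pos: [0.4797, -0.1991, 0.2313]
tool_rot: [-0.638, 3.076, 0.0]
wrist_force: [0.7, 0.8, 0.4]
grip_width: 0.0002
grasp_force: 0.0
```

Request:
arm_command --pt "0 0 0 0 0 6.3" --pt "0 0 0 0 0 6.3" --pt "0 0 0 0 0 6.3" --pt "0 0 0 0 0 6.3" --pt "0 0 0 0 0 6.3"

```text
t: 1.6
eef_pos: [0.4791, -0.2008, 0.231]
tool_rot: [-0.228, -3.133, -0.0]
wrist_force: [0.5, 0.5, 0.1]
grip_width: 0.0
grasp_force: 0.0
```

Run:
```python
from h import *
s=ctrl.state(); im=read_camera("wrist"); cv2.imwrite("pics/w1.png",im[:,:,::-1])
c=get_calibration("wrist"); H=c["hand_eye"]; R=Ro.from_rotvec(s["tool_rot"]).as_matrix()
Rc=R@H[:3,:3]; o=R@H[:3,3]+s["eef_pos"]
for ce,st in rings(im):
    if st[4]>100:
        print(ce.round(1),st[2:],ray(dict(R=Rc.T,t=-Rc.T@o,mtx=c["mtx"]),ce,.1).round(4))
go([*M[3],.115])
```

```text
[410.1 176.2] [163   7 960] [ 0.4574 -0.1382  0.1   ]
[463.6 238.5] [ 38  37 586] [ 0.5057 -0.1054  0.1   ]
[580.6 237.4] [ 39  36 575] [ 0.5166 -0.0258  0.1   ]
[346.8 239.5] [ 38  37 585] [ 0.4948 -0.1849  0.1   ]
1.65 [ 0.4791 -0.2008  0.231 ] [ 0.04  0.08 -0.43]
[[-0.988  0.151 -0.001]
 [ 0.151  0.988  0.   ]
 [ 0.001  0.    -1.   ]]
units [-0.327  0.468  2.899]
```

Request:
arm_command --pt "-0.33 0.47 0.7 0 0 0" --pt "0 0 1 0 0 0" --pt "0 0 0.9 0 0 0" --pt "0 0 0.4 0 0 0" --pt "0 0 0 0 0 0"

```text
t: 2.15
eef_pos: [0.4931, -0.1841, 0.1086]
tool_rot: [-0.218, -3.128, -0.0]
wrist_force: [0.4, 0.1, 0.1]
grip_width: 0.0003
grasp_force: 0.0
```

Request:
arm_command --pt "0 0 0.05 0 0 0" --pt "0 0 0.05 0 0 0" --pt "0 0 0.05 0 0 0" --pt "0 0 0 0 0 0" --pt "0 0 0 0 0 0"

```text
t: 2.65
eef_pos: [0.4953, -0.1843, 0.1058]
tool_rot: [0.221, 3.133, 0.0]
wrist_force: [-0.0, 0.3, 0.3]
grip_width: -0.0004
grasp_force: 0.0
```

Request:
arm_command --pt "0 0 0.05 0 0 0" --pt "0 0 0.05 0 0 0" --pt "0 0 0.025 0 0 0" --pt "0 0 0 0 0 0" --pt "0 0 0 0 0 0"

```text
t: 3.15
eef_pos: [0.4951, -0.1842, 0.1003]
tool_rot: [-0.221, -3.134, 0.0]
wrist_force: [-0.2, 0.2, 1.0]
grip_width: -0.0002
grasp_force: 0.0
```

Request:
arm_command --pt "0 0 0.025 0 0 0" --pt "0 0 0 0 0 0" --pt "0 0 0 0 0 0"

```text
t: 3.45
eef_pos: [0.4951, -0.1842, 0.0994]
tool_rot: [0.221, 3.134, -0.0]
wrist_force: [-0.2, 0.7, 1.8]
grip_width: -0.0
grasp_force: 0.6
```

Request:
arm_command --pt "0 0 0.025 0 0 0" --pt "0 0 0 0 0 0" --pt "0 0 0 0 0 0"

```text
t: 3.75
eef_pos: [0.4949, -0.1843, 0.0988]
tool_rot: [-0.221, -3.134, 0.0]
wrist_force: [-2.8, 1.9, 7.1]
grip_width: -0.0001
grasp_force: 3.5
```

Mark 4 resists with 7 N at 2 mm, so that bay is occupied. I'll lift 12 mm and go to mark 3.

Request:
arm_command --pt "0 0 -0.3 0 0 0" --pt "0 1 0 0 0 0" --pt "0 1 0 0 0 0" --pt "0 0 0 0 0 0" --pt "0 0 0 0 0 0"

```text
t: 4.25
eef_pos: [0.5068, -0.1042, 0.1109]
tool_rot: [0.218, 3.133, 0.0]
wrist_force: [1.0, -1.3, 0.4]
grip_width: 0.0005
grasp_force: 0.0
```

Request:
arm_command --pt "0 0 0.15 0 0 0" --pt "0 0 0.1 0 0 0" --pt "0 0 0 0 0 0" --pt "0 0 0.025 0 0 0" --pt "0 0 0 0 0 0"

```text
t: 4.75
eef_pos: [0.506, -0.1057, 0.0993]
tool_rot: [-0.222, -3.133, 0.001]
wrist_force: [-1.3, -2.0, 2.2]
grip_width: 0.0001
grasp_force: 0.9
```

Request:
arm_command --pt "0 0 0.02 0 0 0" --pt "0 0 0 0 0 0" --pt "0 0 0 0 0 0"

```text
t: 5.05
eef_pos: [0.506, -0.1055, 0.0989]
tool_rot: [-0.221, -3.133, 0.001]
wrist_force: [-2.7, -2.6, 6.9]
grip_width: -0.0001
grasp_force: 2.9
```

Mark 3 is occupied too (6.9 N). Next is mark 2.

Request:
arm_command --pt "0 0 -0.3 0 0 0" --pt "0 1 0 0 0 0" --pt "0 1 0 0 0 0" --pt "0 0 0 0 0 0" --pt "0 0 0 0 0 0"

```text
t: 5.55
eef_pos: [0.518, -0.0248, 0.1111]
tool_rot: [0.218, 3.133, 0.001]
wrist_force: [-1.2, 0.2, 0.7]
grip_width: 0.0004
grasp_force: 0.0
```

Request:
arm_command --pt "0 0 0.15 0 0 0" --pt "0 0 0.1 0 0 0" --pt "0 0 0 0 0 0" --pt "0 0 0.025 0 0 0" --pt "0 0 0 0 0 0"

```text
t: 6.05
eef_pos: [0.5174, -0.0263, 0.0994]
tool_rot: [-0.222, -3.133, 0.0]
wrist_force: [0.0, -0.5, 0.7]
grip_width: 0.0002
grasp_force: 0.3
```

Request:
arm_command --pt "0 0 0.025 0 0 0" --pt "0 0 0 0 0 0" --pt "0 0 0 0 0 0"

```text
t: 6.35
eef_pos: [0.5176, -0.0258, 0.0986]
tool_rot: [0.221, 3.134, 0.0]
wrist_force: [0.0, 0.0, 1.1]
grip_width: -0.0001
grasp_force: 0.3
```

Mark 2 gives only about 1 N where the others gave 7 N. I'll go 1 mm at a time to confirm.

Request:
arm_command --pt "0 0 0.02 0 0 0" --pt "0 0 0 0 0 0" --pt "0 0 0 0 0 0"

```text
t: 6.65
eef_pos: [0.5175, -0.0258, 0.0977]
tool_rot: [-0.221, -3.134, -0.0]
wrist_force: [-0.2, 0.4, -0.1]
grip_width: -0.0001
grasp_force: 0.4
```

Request:
arm_command --pt "0 0 0.02 0 0 0" --pt "0 0 0 0 0 0" --pt "0 0 0 0 0 0"

```text
t: 6.95
eef_pos: [0.5175, -0.0258, 0.0969]
tool_rot: [-0.221, -3.134, -0.0]
wrist_force: [-1.3, -0.0, 0.8]
grip_width: -0.0002
grasp_force: 0.4
```

Cover 2 rocks freely. I'll push it down in small steps.

Request:
arm_command --pt "0 0 0.1 0 0 0" --pt "0 0 0.1 0 0 0" --pt "0 0 0 0 0 0"

```text
t: 7.25
eef_pos: [0.5172, -0.0259, 0.0881]
tool_rot: [-0.221, -3.133, 0.0]
wrist_force: [-0.9, 0.1, 0.9]
grip_width: 0.0
grasp_force: 0.1
```

Request:
arm_command --pt "0 0 0.1 0 0 0" --pt "0 0 0.1 0 0 0" --pt "0 0 0 0 0 0"

```text
t: 7.55
eef_pos: [0.5173, -0.0259, 0.0802]
tool_rot: [-0.221, -3.133, 0.0]
wrist_force: [0.3, 0.2, -1.3]
grip_width: 0.0001
grasp_force: 0.0
```

Request:
arm_command --pt "0 0 0.1 0 0 0" --pt "0 0 0.1 0 0 0" --pt "0 0 0 0 0 0"

```text
t: 7.85
eef_pos: [0.5172, -0.0259, 0.0723]
tool_rot: [-0.221, -3.133, 0.0]
wrist_force: [-0.5, 0.1, -0.2]
grip_width: 0.0004
grasp_force: 0.0
```

Request:
arm_command --pt "0 0 0.1 0 0 0" --pt "0 0 0.1 0 0 0" --pt "0 0 0 0 0 0"

```text
t: 8.15
eef_pos: [0.5171, -0.0259, 0.0642]
tool_rot: [-0.221, -3.133, 0.0]
wrist_force: [-1.1, 0.6, -0.7]
grip_width: -0.0003
grasp_force: 0.0
```

Request:
arm_command --pt "0 0 -0.3 0 0 0" --pt "0 0 -0.6 0 0 0" --pt "0 0 -1 0 0 0" --pt "0 0 -1 0 0 0" --pt "0 0 0 0 0 0"

```text
t: 8.65
eef_pos: [0.521, -0.0254, 0.1878]
tool_rot: [0.219, 3.123, 0.004]
wrist_force: [-0.0, 0.3, -0.6]
grip_width: -0.0
grasp_force: 0.0
```

Request:
arm_command --pt "0 0 -0.5 0 0 0" --pt "0 0 0 0 0 0" --pt "0 0 0 0 0 0" --pt "0 0 0 0 0 0" --pt "0 0 0 0 0 0"

```text
t: 9.15
eef_pos: [0.5171, -0.0259, 0.2002]
tool_rot: [-0.221, -3.133, 0.001]
wrist_force: [0.2, -0.8, -1.0]
grip_width: 0.0003
grasp_force: 0.0
```

Run:
```python
from h import *
a=read_camera("scene")[190:390,70:430]; b=read_camera("wrist")
a=cv2.resize(a,None,fx=1.0,fy=1.0); b=cv2.resize(b,(427,320))
o=np.zeros((320,787,3),np.uint8); o[:200,:360]=a; o[:,360:]=b
cv2.imwrite("pics/end.png",o[:,:,::-1])
```

```text
(no output)
```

View pics/end.png

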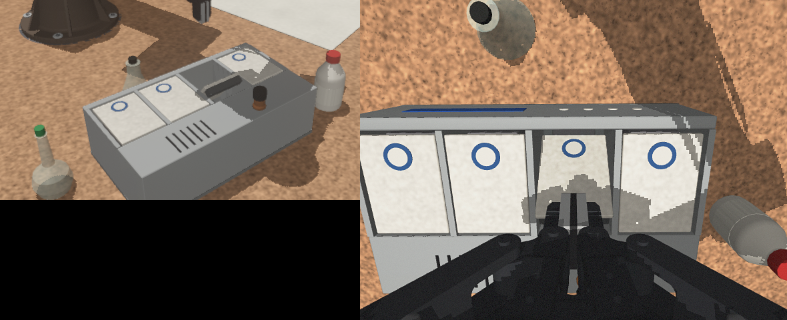

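Cover 2 stands open: its back edge is raised in the scene view near (220,87), and its ring has sunk in the wrist view at (573,148). The other three covers are flush, and the flasks, bottle and vial are where they were.

```bash
python3 -c "
from plant import ctrl
print(ctrl.hand_in())"
```

```text
the job is handed in; nothing more can be done
None
```

Cover 2 (second from the left) was over the empty bay and now stands open; covers 3 and 4 resisted at about 7 N and cover 1 was not pressed, all three look shut and nothing else looks moved, and the job is handed in, though the hand-in returned no verdict.

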